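Scoop the loose knobs into the spares box and shut its keeper

TASK

Take the steel scoop by its grip, scoop up all three loose control knobs from the sorting tray and, with the scoop, tip them into the narrow spares box, keeping your fingers off the knobs. Then swing the box's keeper bar fully shut across the mouth against its stop and leave the scoop standing flat on the desk (or in the tray). Do not push the tape roll, the drum key or the charger about.

Things in the scene. Friction and masses are not known exactly. Their poses are not given: they have to be found in the camera images.
- knob_1: one of three identical loose control knobs: black plastic, 18 mm in diameter, 16 mm high, both end edges well rounded, a small aluminium cap on top, 12 g. Origin at its centre; its z is the knob's axis. It starts upright on the tray floor.
- knob_2: as knob_1
- knob_3: as knob_1
- tray: open-ended sorting tray of pale wood, fixed to the desk, 88 x 122 mm (own x, y). Origin under its centre, on the desk. Floor 2 mm thick; 6 mm thick side walls (inner faces at x = -38 and +38 mm) and a back wall at its -y end (inner face at y = -55 mm), all 26 mm high; its +y end (y = +61 mm) is open, so that the scoop can slide in along -y.
- scoop: steel hand scoop, 140 g: flat pan, upright wooden grip. Origin on its underside. Pan floor 2 mm thick, 68 mm wide (own x), from the open front lip at y = -50 mm to the back wall (25 mm high) at y = +25; side walls (inner faces x = -32, +32) 21 mm high, only behind y = -23. Grip at y = +34, 16 mm thick in x, 20 in y, from z = 40 to 96; rear end of all at y = +44.
- scoop_grip (a point): middle of the scoop's upright grip: (0, 34, 72) mm in the scoop's frame
- scoop_lip (a point): middle of the scoop's front lip at its underside: (0, -50, 0) mm in the scoop's frame
- box: narrow open-topped plywood spares box, fixed, 112 x 54 mm outside (own x, y), 40 mm high; walls and floor 4 mm, so its mouth is 104 x 46 mm. Origin under its centre, on the desk; the top of its rim is at z = 40 mm. Hinge block at its -x end; stop block at its +x end with a steel stop up to z = 55 mm at x = 62, y = 16 to 22 mm.
- box_mouth (a point): centre of the box's mouth, at rim height (z = 40 mm in the box's frame)
- keeper (a joint): angle (rad) of the flat steel keeper bar on the box: 0 = shut, lying along the box's +x over the middle of the mouth against the stop; 1.57 = open, pointing to the box's -y. It turns level about an upright hinge and stays where left. Bar 26 mm wide, 4 mm thick, 128 mm long, its underside 42.5 mm above the desk.
- keeper_hinge (a point): hinge axis of the keeper bar: (-64, 0, 42.5) mm in the box's frame
- keeper_pin (a point): middle of the upright steel pin near the bar's free end (12 mm in diameter, 22 mm tall, from 46.5 to 68.5 mm above the desk), 116 mm from the hinge axis: push or pinch it to swing the bar
- monitor: not to be handled: the big black screen left of and behind the work, swivelled towards the robot. Origin at the foot of its stand, on the desk. Its panel, 722 mm wide along own y (+y end nearest the robot) and 10 mm thick, stands over the stand from 130 to 550 mm above the desk. If the hand starts behind it, raise the hand above it before crossing.
- tape: bystander: roll of dark tape lying flat, 56 x 54 x 19 mm, origin under its centre
- drum_key: bystander: T-shaped metal drum key lying flat, 48 x 44 x 11 mm, origin under its centre
- charger: bystander: white plug-in charger, 61 x 46 x 28 mm, origin under its centre

How it is judged (in metres and radians):
On the way, in this order (a step that is already met when the one before it is completed fails the run):
1. all three knobs lie in the scoop and the scoop is lifted clear (20 mm) of the desk (x of knob_1 in the frame of scoop between -0.036 and 0.036 m and y of knob_1 in the frame of scoop between -0.052 and 0.027 m and z of knob_1 in the frame of scoop between 0.002 and 0.04 m and x of knob_2 in the frame of scoop between -0.036 and 0.036 m and y of knob_2 in the frame of scoop between -0.052 and 0.027 m and z of knob_2 in the frame of scoop between 0.002 and 0.04 m and x of knob_3 in the frame of scoop between -0.036 and 0.036 m and y of knob_3 in the frame of scoop between -0.052 and 0.027 m and z of knob_3 in the frame of scoop between 0.002 and 0.04 m and height (world z) of scoop above 0.02 m), for 0.2 s.
2. all three knobs are inside the spares box, below its rim, with the keeper still open (x of knob_1 in the frame of box between -0.053 and 0.053 m and y of knob_1 in the frame of box between -0.024 and 0.024 m and z of knob_1 in the frame of box between 0.004 and 0.037 m and x of knob_2 in the frame of box between -0.053 and 0.053 m and y of knob_2 in the frame of box between -0.024 and 0.024 m and z of knob_2 in the frame of box between 0.004 and 0.037 m and x of knob_3 in the frame of box between -0.053 and 0.053 m and y of knob_3 in the frame of box between -0.024 and 0.024 m and z of knob_3 in the frame of box between 0.004 and 0.037 m and value of joint keeper above 0.6 rad), for 0.2 s.
3. the keeper bar is swung shut (value of joint keeper below 0.07 rad), for 0.2 s.
At the end, for the whole second after the job is handed in: All three knobs lie at rest inside the spares box, their centres below the rim; the keeper is within 0.07 rad of shut; the scoop stands at rest flat on the desk or tray floor (underside within 8 mm of the desk, tilt under 0.1 rad) (x of knob_1 in the frame of box between -0.053 and 0.053 m and y of knob_1 in the frame of box between -0.024 and 0.024 m and z of knob_1 in the frame of box between 0.004 and 0.037 m and x of knob_2 in the frame of box between -0.053 and 0.053 m and y of knob_2 in the frame of box between -0.024 and 0.024 m and z of knob_2 in the frame of box between 0.004 and 0.037 m and x of knob_3 in the frame of box between -0.053 and 0.053 m and y of knob_3 in the frame of box between -0.024 and 0.024 m and z of knob_3 in the frame of box between 0.004 and 0.037 m and value of joint keeper below 0.07 rad and linear speed of each of knob_1, knob_2, knob_3, scoop below 0.02 m/s and height (world z) of scoop between -0.005 and 0.008 m and angle between scoop's own z axis and vertical below 0.1 rad); the robot touches nothing.
It fails at once if a finger presses on a knob (over 1 N) (contact force between the fingers and knob_1 above 1 N or contact force between the fingers and knob_2 above 1 N or contact force between the fingers and knob_3 above 1 N).
It fails at once if the tape roll, drum key or charger is moved more than 30 mm (distance of any of tape, drum_key, charger from where it was at the start of the episode above 0.03 m).
It also fails if it takes over 72 s, if anything falls off the work surface, if the arm or the gripper's body presses on something with over 40 N, if the wrist force passes 120 N, or if a joint passes its speed limit or range.

ROBOT

A 6-joint arm with a two-finger parallel gripper is mounted at the origin on the work surface; the furniture and walls round the work are solid. World frame = base frame: x ahead of the robot, y to its left, z up, the work surface at z = 0. Lengths are in mm, angles in degrees, forces in N, time in s.
With the tool pointing down it reaches from about 350 to 850 mm from the base axis. Payload 8.1 kg.
Tool frame: the origin (TCP) lies midway between the tips of the shut fingers; the grasp point (between the pads) lies 19 mm behind it (r.pinch_z is the distance from the TCP to the grasp point, in mm); z points along the fingers, y is the line along which they close (so a half turn about z gives the same grasp; the last joint's range is limited). The gripper opens to 85 mm and grips with 20 to 120 N. Pads are 22 mm wide; open, the fingers measure 114 mm over their backs; the gripper's body (76 mm by 85 mm) begins 54 mm behind the grasp point. The pads swing forward as they close: fully open they stand 13 mm farther back than shut.
Start: joints at [-78.174, 7.471, 85.268, -0, 87.261, -4.893], TCP at [172.626, -574.635, 200.492] pointing down, gripper open.
Joint ranges: [-169.43, 169.43], [-51.17, 129.36], [1.28, 143.12], [-76.62, 256.62], [0, 156.53], [-152.29, 152.29]. Speed limits (degrees/s): [136.94, 136.94, 159.86, 180, 180, 180].

INTERFACE

Orientations are given as [roll, pitch, yaw] about the fixed x, y, z axes, in that order (R = Rz(yaw) Ry(pitch) Rx(roll)).
In Python, from bench import r gives the robot as it stands.
- The arm moves only by the shell command python3 -m jog 'ROWS' [OPENING] [FORCE]. ROWS is JSON, one flat list of numbers, 6 for each row, row after row: the shift along the tool's x, y, z in m, then the turn, a rotation vector about the tool's x, y, z in rad. A call has 1 to 8 rows; each row is the pose to reach, as a shift and turn from the pose commanded when the call began, along the tool's axes at that moment; what a row does not reach only later rows make up. A row lasts 1/8 s, in which the tool goes at most 62.5 mm and 10.7 degrees, less where a joint would pass 70% of its speed; a pose out of reach is approached as far as the arm can. A call with a gripper value outside its range is refused whole. OPENING is the opening, from -1 (shut) to 1 (fully open), set as the call begins (- or left out, the last holds). The fingers move at their own pace and stop on an object; FORCE is the grip in N (left out, the last holds). Time passes only in rows, so rows that repeat a pose let the fingers close. It gives the time, the measured TCP pose, the force, the opening and the grip force at its end, in the units of the state.
- r.sense(): the state, without advancing time (a new reading comes with each control period).
- r.snapshot(name): name is "scene" or "top"; returns a dict with "pixels" (420x560x3 uint8, red, green, blue), "range_z" (420x560 float32, mm along the optical axis (not along the pixel's ray), 0 where there is no reading), "K" (3x3 intrinsics, pixels), "k1" (the pictures are not rectified: a ray, as slopes to the right and down, at radius r is drawn at 1 + k1 r^2 times it, then the intrinsics apply), "rvec" (rotation vector, rad) and "tvec" (3), from world to camera coordinates, as OpenCV has them. Camera axes: x right, y down, z forward; pixel columns grow to the right and rows downward; lengths in mm; the calibration is good to about 2 mm. A picture is of the moment at which its call begins.
- r.hand_in(): hands the job in; it is judged then, once.
Trained networks look in a picture, given as the dict that the camera call returned (one of the last four; its "shot" number tells which), for a name from the list of things; names that differ only in an ending like _2 or _b are one class to them, and where a whole thing is asked for, a point or a joint stands for the part that bears it (a point fixed in the world has none). Each returns a list of dicts, best first, with "score" (0 to 1); they miss things now and then, are a little off and sometimes report something else, mostly with a low value. They report only what shows in the picture. A call takes as long as a camera call.
- r.look_for(picture, target): "bbox" ([left, top, right, bottom] in pixels, round what is visible of it).
- r.outline_of(picture, target): "region" (420x560 bool, what is visible of it) and "bbox" ([left, top, right, bottom] in pixels, round what is visible of it).
The state is a dict: "time": time; "joint_pos": joint angles; "qd": joint speeds; "joint_efforts": joint torques, N m; "tool_pos": TCP position; "tcp_rot": TCP orientation; "ft_force": force on the tool from outside, world axes, zero at the start; "wrist_torque": the same for the moment, N m; "finger_gap": finger opening in mm; "grip_force": force on a finger pad.
Only numpy, scipy, OpenCV 4.12 (cv2) and the standard library are available. Lean on these libraries where they do the work, as an engineer would, in place of code of your own. Each camera call takes 0.05 s, during which the arm holds its last target. There are 200 camera calls.

## Working session

There is one attempt and no reset: what is moved stays moved. The work goes in short steps, Python scripts to look and compute and a shell command to move; the robot and the scene stay as the last step left them, time stands still between calls to the robot, and variables do not carry over. Pictures are saved under pics/ and viewed, at most 10 in all, crops included, and the job is handed in when it is done.

```bash
ls; mkdir -p pics; cat > h.py <<'E'
from bench import r
import numpy as np, cv2
from scipy.spatial.transform import Rotation as Ro
def pts(s):
    K=s["K"];Z=s["range_z"].astype(float);h,w=Z.shape
    u,v=np.meshgrid(np.arange(w),np.arange(h))
    p=np.stack([u,v],-1).reshape(-1,1,2).astype(float)
    q=cv2.undistortPoints(p,np.array(K,float),np.array([s["k1"],0,0,0,0.])).reshape(h,w,2)
    c=np.dstack([q*Z[...,None],Z])
    R=cv2.Rodrigues(np.array(s["rvec"],float))[0]
    return (c-np.array(s["tvec"]).ravel())@R
def proj(s,P):
    return cv2.projectPoints(np.array(P,float).reshape(-1,1,3),np.array(s["rvec"],float),np.array(s["tvec"],float),np.array(s["K"],float),np.array([s["k1"],0,0,0,0.]))[0].reshape(-1,2)
def save(s,f): cv2.imwrite("pics/"+f,s["pixels"][...,::-1])
E
python3 - <<'E'
from h import *
for n in ["scene","top"]:
    s=r.snapshot(n);save(s,n+"0.png");P=pts(s);np.save(n+"P.npy",P);np.save(n+"I.npy",s["pixels"])
    print(n,-cv2.Rodrigues(np.array(s["rvec"],float))[0].T@np.array(s["tvec"]).ravel(),s["k1"])
    for t in ["knob_1","tray","scoop","box","keeper","monitor","tape","drum_key","charger"]:
        for o in r.outline_of(s,t)[:3]:
            m=o["region"]&(s["range_z"]>0);p=P[m]
            print(t,round(o["score"],2),np.round(o["bbox"]),m.sum(),np.round(np.median(p,0)),np.round(np.percentile(p,[3,97],axis=0)).tolist())
print(r.sense())
E
```

```text
pics
scene [ 597.1086613  -664.95945412  670.98662341] -0.05331145535958498
knob_1 0.49 [210. 320. 218. 323.] 15 [ 432. -258.   19.] [[429.0, -261.0, 18.0], [436.0, -255.0, 20.0]]
knob_1 0.44 [225. 313. 233. 322.] 70 [ 462. -242.   17.] [[454.0, -248.0, 8.0], [469.0, -235.0, 20.0]]
tray 0.58 [198. 275. 245. 336.] 2326 [ 440. -217.    3.] [[395.0, -276.0, 0.0], [488.0, -155.0, 27.0]]
scoop 0.87 [245. 227. 292. 272.] 1278 [516. -84.   4.] [[480.0, -114.0, 1.0], [565.0, -45.0, 95.0]]
scoop 0.53 [239. 296. 263. 369.] 1017 [ 514. -292.   47.] [[501.0, -349.0, 45.0], [526.0, -225.0, 68.0]]
box 0.58 [242. 288. 333. 367.] 3279 [ 557. -240.   33.] [[504.0, -343.0, 3.0], [641.0, -192.0, 54.0]]
keeper 0.91 [242. 301. 263. 370.] 940 [ 514. -292.   47.] [[502.0, -348.0, 45.0], [525.0, -226.0, 68.0]]
monitor 0.8 [115.   0. 465. 218.] 51594 [550. 150. 314.] [[185.0, 78.0, 13.0], [829.0, 249.0, 465.0]]
tape 0.84 [344. 248. 371. 274.] 457 [706. -78.  17.] [[680.0, -103.0, 0.0], [730.0, -55.0, 21.0]]
charger 0.94 [185. 242. 210. 267.] 457 [368. -94.  27.] [[346.0, -110.0, 6.0], [386.0, -67.0, 30.0]]
t
[... 1393 characters left out ...]
.0, 13.0]]
{'time': 1.0, 'joint_pos': array([-7.81720063e+01,  7.46944221e+00,  8.52691379e+01, -7.84740640e-04,
        8.72600027e+01, -4.89389728e+00]), 'qd': array([-0.03151478, -0.02321609, -0.02418933, -0.05988857,  0.08200277,
        0.08536296]), 'joint_efforts': array([-5.32140348e-04, -5.69333410e+01, -5.00875211e+01, -5.97154503e-04,
        1.32965350e-03,  4.61977390e-07]), 'tool_pos': array([ 172.64462486, -574.62981606,  200.49737071]), 'tcp_rot': array([1.79998655e+02, 9.01893915e-04, 1.67219285e+01]), 'ft_force': array([-0.3046996 , -0.3159562 , -0.26264191]), 'wrist_torque': array([ 0.04706019, -0.01069769,  0.01245672]), 'grip_force': 0.0, 'finger_gap': 85.44148685813454}
```

```bash
python3 - <<'E'
import cv2,numpy as np
a=cv2.imread("pics/scene0.png")[215:385,175:385];b=cv2.imread("pics/top0.png")[125:295,215:425]
cv2.imwrite("pics/c0.png",np.vstack([cv2.resize(x,(735,595),interpolation=cv2.INTER_CUBIC) for x in (a,b)])[:,:])
im=cv2.imread("pics/c0.png");cv2.imwrite("pics/c1.png",im[:595]);cv2.imwrite("pics/c2.png",im[595:])
E
```

```text
(no output)
```

View pics/c1.png

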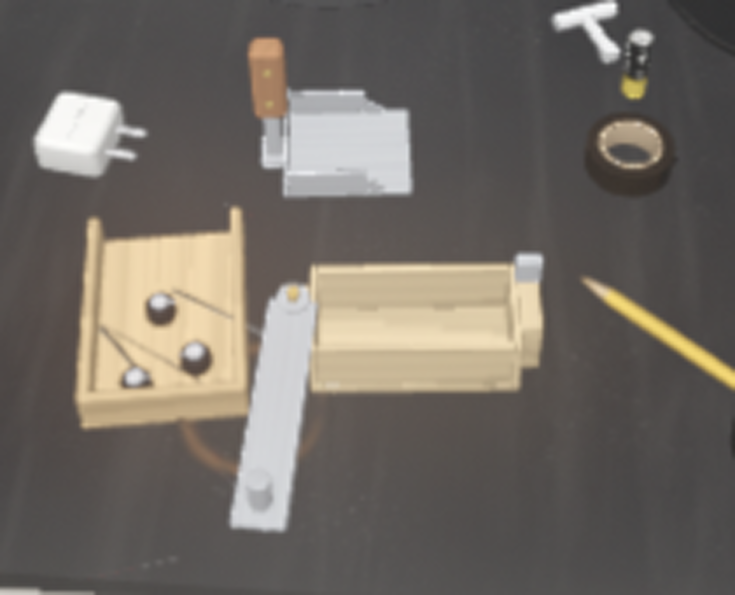

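View pics/c2.png

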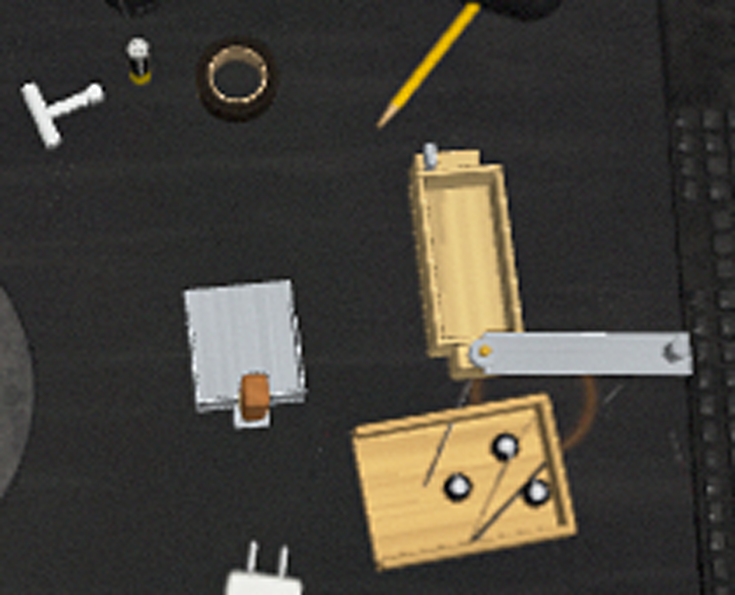

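```bash
cat >> h.py <<'E'
from scipy.optimize import least_squares
def B(x0,x1,y0,y1,z0,z1): return [x0,x1,y0,y1,z0,z1]
SH={"tray":[B(-44,44,-61,61,0,2),B(-44,-38,-61,61,0,26),B(38,44,-61,61,0,26),B(-44,44,-61,-55,0,26)],
"scoop":[B(-34,34,-50,27,0,2),B(-34,34,25,27,0,25),B(-34,-32,-23,27,0,21),B(32,34,-23,27,0,21),B(-8,8,24,44,40,96)],
"box":[B(-56,56,-27,27,0,4),B(-56,56,-27,-23,0,40),B(-56,56,23,27,0,40),B(-56,-52,-27,27,0,40),B(52,56,-27,27,0,40)],
"keeper":[B(-10,118,-13,13,42.5,46.5),B(110,122,-6,6,46.5,68.5)],
"knob":[B(-7.5,7.5,-7.5,7.5,0,16)]}
def sdf(bs,p):
    d=[]
    for b in bs:
        b=np.array(b,float).reshape(3,2);q=np.abs(p-b.mean(1))-(b[:,1]-b[:,0])/2
        d.append(np.linalg.norm(np.maximum(q,0),axis=1)+np.minimum(q.max(1),0))
    d=np.array(d);return d[np.abs(d).argmin(0),np.arange(len(p))]
def fit(name,P,g,rad=90,zmin=4,fixyaw=False):
    "g=x,y,yaw deg; returns x,y,yaw,dz,rms"
    g=np.array(list(g)+[0.]);c=g[:2]
    p=P.reshape(-1,3);p=p[np.isfinite(p).all(1)]
    for it in range(3):
        def loc(q,v):
            a=np.deg2rad(v[2]);d=q-np.array([v[0],v[1],v[3]])
            return np.c_[d[:,0]*np.cos(a)+d[:,1]*np.sin(a),-d[:,0]*np.sin(a)+d[:,1]*np.cos(a),d[:,2]]
        s=sdf(SH[name],loc(p,g));k=(np.abs(s)<[14,8,5][it])&(p[:,2]>zmin)
        q=p[k];o=least_squares(lambda v:sdf(SH[name],loc(q,v)),g,loss="soft_l1",f_scale=1.,x_scale=[1,1,1,1]);g=o.x
    return np.round(g,1),len(q),round(float(np.median(np.abs(o.fun))),2)
E
python3 - <<'E'
from h import *
G={"tray":(440,-212,10),"scoop":(525,-78,90),"box":(572,-218,5),"keeper":(510,-225,-90)}
for n in ["scene","top"]:
    P=np.load(n+"P.npy")
    for t,g in G.items(): print(n,t,*fit(t,P,g,zmin=-5 if t=="scoop" else 6))
    m=np.linalg.norm(P[...,:2]-[500,-40],axis=2)<25; print("desk z",np.median(P[m][:,2]))
    for sc in [0]:
        I=np.load(n+"I.npy").astype(int).max(2)
        w=(P[...,2]>8)&(P[...,2]<24)&(abs(P[...,0]-440)<36)&(P[...,1]>-262)&(P[...,1]<-165)
        c,l,st,ce=cv2.connectedComponentsWithStats(w.astype(np.uint8))
        for i in range(1,c):
            if st[i,4]>15: 
                p=P[l==i];print("k",st[i,4],np.round(p[p[:,2]>13].mean(0)),np.round(p.min(0)),np.round(p.max(0)))
E
```

```text
scene tray [ 439.7 -211.7    9.6    0.7] 840 0.56
scene scoop [521.5 -80.1  92.6   0.9] 1454 0.72
scene box [ 579.  -218.2    4.3    6.9] 1630 0.58
scene keeper [ 515.  -228.9  -91.3    0.7] 1025 0.77
desk z 0.9318143341001731
k 70 [ 437. -211.   17.] [ 428. -220.    8.] [ 445. -203.   20.]
k 19 [ 406. -243.   18.] [ 404. -260.    8.] [ 411. -231.   22.]
k 69 [ 462. -242.   17.] [ 454. -249.    9.] [ 470. -233.   21.]
k 44 [ 433. -257.   18.] [ 424. -262.   13.] [ 441. -249.   21.]
top tray [ 440.9 -209.1    9.4   13.3] 686 1.3
top scoop [ 5.212e+02 -7.750e+01  9.220e+01  4.000e-01] 1314 0.93
top box [ 576.1 -216.8    4.3    7.1] 778 0.6
top keeper [ 515.8 -223.2  -90.7    1.1] 744 0.98
desk z -0.2293438404944235
k 47 [ 462. -237.   17.] [ 454. -244.   10.] [ 469. -230.   22.]
k 54 [ 437. -206.   17.] [ 428. -214.    8.] [ 446. -199.   20.]
k 55 [ 433. -254.   17.] [ 425. -262.    8.] [ 440. -245.   21.]
```

```bash
cat >> h.py <<'E'
def to(x,y,z,R):
    "print tool-frame shift (m) and rotvec to reach TCP pose; R=[roll,pitch,yaw] or matrix"
    s=r.sense();A=Ro.from_euler("xyz",s["tcp_rot"],degrees=True)
    T=Ro.from_euler("xyz",R,degrees=True) if np.size(R)==3 else Ro.from_matrix(R)
    d=A.inv().apply(np.array([x,y,z])-s["tool_pos"])/1000
    print("go",np.round(d,4).tolist(),np.round((A.inv()*T).as_rotvec(),4).tolist(),"t",round(s["time"],2),"at",np.round(s["tool_pos"],1),np.round(s["tcp_rot"],1),"q",np.round(s["joint_pos"]),"F",np.round(s["ft_force"],1),"gap",round(s["finger_gap"],1),round(s["grip_force"],1))
E
A='.444,-.383,0,0,0,-2.892'
python3 -m jog "[.444,-.383,0,0,0,-2.892,.444,-.383,0,0,0,-2.892,.444,-.383,0,0,0,-2.892,.444,-.383,0,0,0,-2.892,.444,-.383,0,0,0,-2.892,.444,-.383,0,0,0,-2.892,.444,-.383,0,0,0,-2.892,.444,-.383,0,0,0,-2.892]"
python3 - <<'E'
from h import *
to(487.3,-80,200,[180,0,182.4])
for n in ["scene","top"]:
    P=np.load(n+"P.npy");dz={"scene":.9,"top":-.2}[n];P[...,2]-=dz
    import h
    q=P.reshape(-1,3)
    for t,g in {"tray":(440,-212,9.5),"scoop":(521.5,-79,92.4),"box":(577,-218,4.3),"keeper":(515,-226,-91)}.items():
        def loc(v,p):
            a=np.deg2rad(v[2]);d=p-np.array([v[0],v[1],0]);return np.c_[d[:,0]*np.cos(a)+d[:,1]*np.sin(a),-d[:,0]*np.sin(a)+d[:,1]*np.cos(a),d[:,2]]
        v=np.array(g,float)
        for w in (8,5,4):
            k=(abs(sdf(SH[t],loc(v,q)))<w)&(q[:,2]>5);v=least_squares(lambda v:sdf(SH[t],loc(v,q[k])),v,loss="soft_l1").x
        print(n,t,np.round(v,1),k.sum())
E
```

```text
go [0.4437, -0.3832, 0.0005] [-0.0, 0.0, -2.8916] t 1.0 at [ 172.6 -574.6  200.5] [180.    0.   16.7] q [-78.   7.  85.  -0.  87.  -5.] F [-0.3 -0.3 -0.3] gap 85.4 0.0
scene tray [ 439.7 -211.7    9.5] 833
scene scoop [518.3 -79.3  94.3] 540
scene box [ 580.4 -218.1    4.3] 1567
scene keeper [ 515.  -229.2  -91.3] 1004
top tray [ 440.7 -209.2    9.4] 600
top scoop [519.7 -76.7  95.4] 247
top box [ 576.3 -216.6    4.4] 794
top keeper [ 514.5 -223.4  -90.7] 728invalid input: not JSON, or not a number
```

```bash

python3 -m jog "[0.444,-0.383,0,0,0,-2.892,0.444,-0.383,0,0,0,-2.892,0.444,-0.383,0,0,0,-2.892,0.444,-0.383,0,0,0,-2.892,0.444,-0.383,0,0,0,-2.892,0.444,-0.383,0,0,0,-2.892,0.444,-0.383,0,0,0,-2.892,0.444,-0.383,0,0,0,-2.892]"
python3 - <<'E'
from h import *
to(487.3,-80,130,[180,0,182.4])
E
```

```text
time: 2.0
tool_pos: [442.2, -151.1, 200.9]
tcp_rot: [179.9, 0.0, 103.0]
ft_force: [1.1, -0.7, -0.2]
finger_gap: 85.8
grip_force: 0.0
go [0.0592, 0.0599, 0.0709] [0.0002, 0.0014, -1.3856] t 2.0 at [ 442.2 -151.1  200.9] [179.9   0.  103. ] q [-25. -14. 106.  -0.  88. -38.] F [ 1.1 -0.7 -0.2] gap 85.8 0.0
```

```bash

python3 -m jog "[0.06,0.06,0.04,0,0,-1.396,0.06,0.06,0.04,0,0,-1.396,0.06,0.06,0.04,0,0,-1.396,0.06,0.06,0.04,0,0,-1.396,0.06,0.06,0.04,0,0,-1.396,0.06,0.06,0.04,0,0,-1.396,0.06,0.06,0.07,0,0,-1.396,0.06,0.06,0.07,0,0,-1.396]"
python3 - <<'E'
from h import *
to(487.3,-80.5,53,[180,0,183])
s=r.snapshot("scene");P=pts(s);P[...,2]-=.9;save(s,"s1.png")
s2=r.snapshot("top");P2=pts(s2)
for p in (P,P2):
    m=(p[...,2]>85)&(p[...,2]<105)&(np.linalg.norm(p[...,:2]-[487,-80],axis=2)<22)
    print(m.sum(),p[m].mean(0) if m.any() else 0,p[m].min(0) if m.any() else 0,p[m].max(0) if m.any() else 0)
E
```

```text
time: 3.0
tool_pos: [484.9, -80.7, 128.0]
tcp_rot: [179.9, -0.2, -177.1]
ft_force: [-0.8, -0.0, 0.8]
finger_gap: 85.2
grip_force: 0.0
go [-0.0027, 0.0, 0.075] [0.0013, -0.0039, -0.0018] t 3.0 at [484.9 -80.7 128. ] [ 179.9   -0.2 -177.1] q [ -15.   -7.  107.    0.   80. -108.] F [-0.8 -0.   0.8] gap 85.2 0.0
80 [485.46030999 -85.64332692  92.91047125] [475.80984616 -92.04334438  85.03398604] [494.75866653 -75.5229243   97.94201406]
37 [479.76798057 -79.22891819  93.46224586] [475.74141369 -86.87633719  85.37586441] [485.92634319 -72.65412096  98.1752534 ]
```

```bash

python3 -m jog "[-0.001,-0.001,0.03,0,0,0,-0.001,-0.001,0.055,0,0,0,-0.001,-0.001,0.075,0,0,0,-0.001,-0.001,0.075,0,0,0]"
python3 -m jog "[0,0,0,0,0,0,0,0,0,0,0,0,0,0,0,0,0,0,0,0,0,0,0,0,0,0,0,0,0,0,0,0,0,0,0,0,0,0,0,0,0,0,0,0,0,0,0,0]" -1 60
python3 - <<'E'
from h import *
to(487.3,-80.5,53,[180,0,183])
s=r.snapshot("scene");P=pts(s);P[...,2]-=.9;save(s,"s2.png")
print(fit("scoop",P,(521,-79,93),zmin=-5))
s=r.snapshot("top");P=pts(s);print(fit("scoop",P,(521,-79,93),zmin=-5))
E
```

```text
time: 3.6
tool_pos: [486.5, -81.9, 54.3]
tcp_rot: [180.0, -0.1, -177.5]
ft_force: [0.2, -0.1, 0.1]
finger_gap: 85.6
grip_force: 0.0
time: 4.6
tool_pos: [488.2, -82.2, 56.0]
tcp_rot: [-180.0, 0.1, -177.4]
ft_force: [0.1, 1.6, 5.8]
finger_gap: 14.0
grip_force: 59.3
go [0.0008, 0.0018, 0.003] [-0.0002, 0.0009, -0.0061] t 4.6 at [488.2 -82.2  56. ] [-1.800e+02  1.000e-01 -1.774e+02] q [ -16.   -2.  111.    0.   71. -108.] F [0.1 1.6 5.8] gap 14.0 59.3
(array([ 5.215e+02, -8.140e+01,  9.230e+01,  4.000e-01]), 1371, 0.73)
(array([491.9, -72.9, 115. ,  -2.4]), 425, 0.75)
```

```bash
cat >> h.py <<'E'
C=(Ro.from_euler("z",90,degrees=True)*Ro.from_euler("x",180,degrees=True))
TO=np.array([0,33.4,56.])
def scoop(x,y,z,yaw,tilt,ref=(0,-50,0)):
    "scoop point ref (default lip) to x,y,z"
    Rs=Ro.from_euler("z",yaw,degrees=True)*Ro.from_euler("x",tilt,degrees=True)
    t=np.array([x,y,z])+Rs.apply(TO-np.array(ref)); to(*t,(Rs*C).as_matrix())
def loc2w(p,g):
    a=np.deg2rad(g[2]);return g[0]+p[0]*np.cos(a)-p[1]*np.sin(a),g[1]+p[0]*np.sin(a)+p[1]*np.cos(a)
TRAY=(440,-211.2,9.5);BOX=(579,-217.6,4.3)
def where():
    s=r.sense();A=Ro.from_euler("xyz",s["tcp_rot"],degrees=True);Rs=A*C.inv()
    o=s["tool_pos"]-Rs.apply(TO);l=o+Rs.apply([0,-50,0])
    print("scoop o",np.round(o,1),"lip",np.round(l,1),"zxy",np.round(Rs.as_euler("ZXY",degrees=True),1))
    for n,g in (("tray",TRAY),("box",BOX)):
        a=np.deg2rad(g[2]);d=l[:2]-np.array(g[:2]);print(" lip in",n,np.round([d[0]*np.cos(a)+d[1]*np.sin(a),-d[0]*np.sin(a)+d[1]*np.cos(a)],1))
E
python3 -m jog "[0,0,-0.05,0,0,0,0,0,-0.06,0,0,0]"
python3 - <<'E'
from h import *
where();x,y=loc2w((0,20),TRAY);print(x,y);scoop(x,y,60,9.5,6)
E
```

```text
time: 4.95
tool_pos: [489.3, -82.7, 118.2]
tcp_rot: [-179.9, 0.2, -177.4]
ft_force: [0.1, -0.6, -1.2]
finger_gap: 14.0
grip_force: 58.8
scoop o [522.8 -81.3  62.4] lip [572.8 -78.9  62.5] zxy [92.6 -0.2  0.1]
 lip in tray [152.8 108.5]
 lip in box [  4.2 138.7]
436.69904788278643 -191.47428796925536
go [0.0667, -0.0297, -0.0064] [-0.0745, 0.0897, 1.4499] t 4.95 at [489.3 -82.7 118.2] [-179.9    0.2 -177.4] q [ -16.   -6.  107.   -0.   78. -108.] F [ 0.1 -0.6 -1.2] gap 14.0 58.8
```

```bash

python3 -m jog "[0.067,-0.03,-0.006,-0.075,0.09,1.45,0.067,-0.03,-0.006,-0.075,0.09,1.45,0.067,-0.03,-0.006,-0.075,0.09,1.45,0.067,-0.03,-0.006,-0.075,0.09,1.45,0.067,-0.03,-0.006,-0.075,0.09,1.45,0.067,-0.03,-0.006,-0.075,0.09,1.45,0.067,-0.03,-0.006,-0.075,0.09,1.45,0.067,-0.03,-0.006,-0.075,0.09,1.45]"
python3 -m jog "[0,0,0,0,0,0,0,0,0,0,0,0]"
python3 - <<'E'
from h import *
where();x,y=loc2w((0,20),TRAY);scoop(x,y,12,9.5,6)
s=r.snapshot("scene");P=pts(s);P[...,2]-=.9
c=cv2.resize(s["pixels"][215:385,175:385,::-1],(735,595),interpolation=cv2.INTER_CUBIC);cv2.imwrite("pics/s3.png",c)
E
```

```text
time: 5.95
tool_pos: [421.2, -115.0, 120.1]
tcp_rot: [-179.7, -6.2, 99.1]
ft_force: [-0.1, -0.6, -2.5]
finger_gap: 13.6
grip_force: 58.9
time: 6.2
tool_pos: [421.7, -115.1, 120.8]
tcp_rot: [-179.8, -6.2, 99.6]
ft_force: [-0.2, -0.6, -1.7]
finger_gap: 14.1
grip_force: 58.8
scoop o [ 426.1 -142.    61.6] lip [ 434.4 -191.    56.2] zxy [9.6 6.2 0.2]
 lip in tray [-2.2 20.9]
 lip in box [-142.2   37.4]
go [-0.0055, 0.0023, 0.0441] [-0.0043, -0.0028, 0.0025] t 6.2 at [ 421.7 -115.1  120.8] [-179.8   -6.2   99.6] q [-26. -12. 113.   5.  83. -37.] F [-0.2 -0.6 -1.7] gap 14.1 58.8
```

View pics/s3.png

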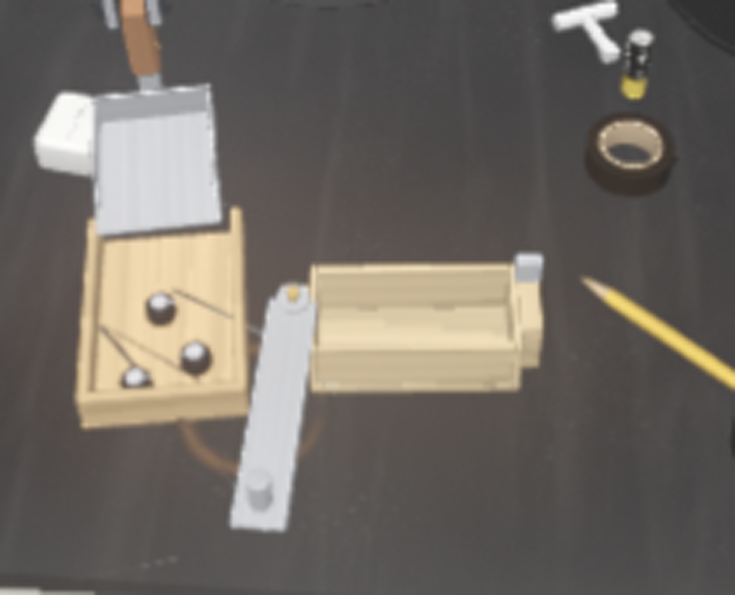

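```bash
cat >> h.py <<'E'
def checkscoop(s,dz=.9):
    P=pts(s).reshape(-1,3)-[0,0,dz];st=r.sense();A=Ro.from_euler("xyz",st["tcp_rot"],degrees=True);Rs=A*C.inv()
    o=st["tool_pos"]-Rs.apply(TO);L=Rs.inv().apply(P-o);bs=SH["scoop"][:4];v=np.zeros(5)
    f=lambda v,q:sdf(bs,Ro.from_rotvec([v[3],0,v[4]],degrees=True).inv().apply(q-v[:3]))
    for w in (8,5,4):
        q=L[abs(f(v,L))<w];v=least_squares(lambda v:f(v,q),v,loss="soft_l1").x
    print("scoop-frame offset xyz,tilt,yaw",np.round(v,1),len(q))
    return L
E
python3 - <<'E'
from h import *
checkscoop(r.snapshot("scene"));checkscoop(r.snapshot("top"),-.2)
E
```

```text
scoop-frame offset xyz,tilt,yaw [1.5 1.3 0.8 0.3 2. ] 1411
scoop-frame offset xyz,tilt,yaw [ 1.2  5.7  0.4 -0.   3.9] 143
```

```bash

python3 -m jog "[-0.003,0.001,0.025,0,0,0.026,-0.005,0.001,0.044,0,0,0.026,-0.006,0.001,0.05,0,0,0.026,-0.0065,0.001,0.054,0,0,0.026,-0.0065,0.001,0.055,0,0,0.026,-0.0065,0.001,0.055,0,0,0.026]"
python3 - <<'E'
from h import *
where();s=r.snapshot("scene");checkscoop(s)
x,y=loc2w((0,-20),TRAY);scoop(x,y,1,9.5,4)
E
```

```text
time: 7.1
tool_pos: [423.5, -115.9, 66.7]
tcp_rot: [-179.7, -6.1, 98.0]
ft_force: [-0.1, -0.1, -1.3]
finger_gap: 13.7
grip_force: 58.9
scoop o [ 427.  -143.     7.5] lip [ 433.9 -192.2    2.2] zxy [8.  6.1 0.3]
 lip in tray [-2.8 19.7]
 lip in box [-142.8   36.2]
scoop-frame offset xyz,tilt,yaw [1.1 0.4 0.7 0.8 0.4] 1416
go [-0.0376, 0.0015, 0.0] [-0.0029, -0.0366, -0.0263] t 7.15 at [ 423.5 -115.9   66.7] [-179.7   -6.1   98. ] q [-26.  -8. 116.   5.  76. -36.] F [-0.2 -0.7 -0.6] gap 13.9 58.9
```

```bash

python3 -m jog "[-0.005,0,0.001,0,0,-0.017,-0.01,0,0.0005,0,0,-0.017,-0.015,0,0,0,0,-0.017,-0.02,0,-0.0005,0,0,-0.017,-0.025,0,-0.001,0,0,-0.017,-0.03,0,-0.0015,0,0,-0.017,-0.035,0,-0.002,0,0,-0.017,-0.04,0,-0.0025,0,0,-0.017]"
python3 - <<'E'
from h import *
where();s=r.snapshot("scene");checkscoop(s);print(r.sense()["ft_force"])
c=cv2.resize(s["pixels"][265:345,190:280,::-1],(675,600),interpolation=cv2.INTER_CUBIC);cv2.imwrite("pics/s4.png",c)
E
```

```text
time: 8.15
tool_pos: [428.8, -155.7, 64.5]
tcp_rot: [-179.8, -6.1, 99.0]
ft_force: [-0.5, 3.4, 5.9]
finger_gap: 13.9
grip_force: 59.6
scoop o [ 432.8 -182.6    5.2] lip [ 4.405e+02 -2.317e+02 -1.000e-01] zxy [9.  6.1 0.2]
 lip in tray [ -2.8 -20.3]
 lip in box [-139.1   -3.7]
scoop-frame offset xyz,tilt,yaw [-0.6 -1.4  1.  -1.4  2.4] 1537
[-0.70750345  2.10865257  3.62058612]
```

View pics/s4.png

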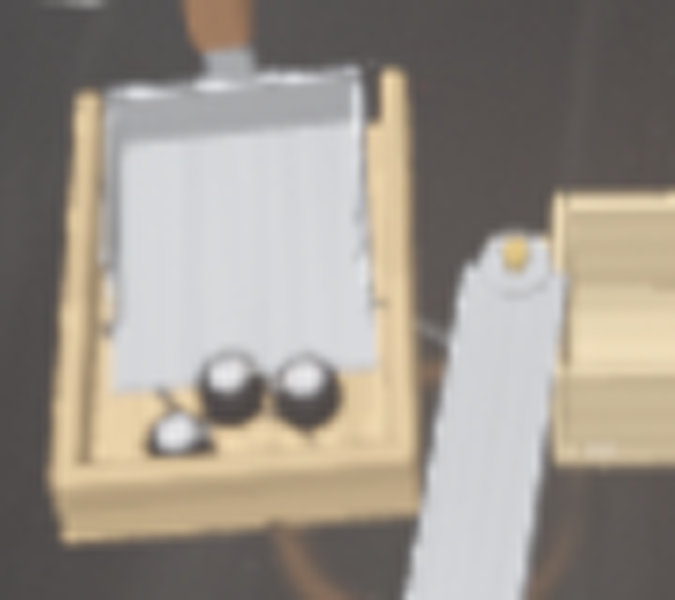

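```bash

python3 -m jog "[-0.004,0,0,0,0,0,-0.008,0,-0.0004,0,0,0,-0.012,0,-0.001,0,0,0,-0.016,0,-0.0014,0,0,0,-0.02,0,-0.0018,0,0,0,-0.024,0,-0.0022,0,0,0,-0.028,0,-0.0026,0,0,0,-0.032,0,-0.003,0,0,0]"
python3 - <<'E'
from h import *
where();s=r.snapshot("scene");print(r.sense()["ft_force"])
c=cv2.resize(s["pixels"][265:345,190:280,::-1],(675,600),interpolation=cv2.INTER_CUBIC);cv2.imwrite("pics/s5.png",c)
E
```

```text
time: 9.2
tool_pos: [433.8, -187.1, 64.2]
tcp_rot: [-179.8, -6.2, 99.0]
ft_force: [-0.1, 4.4, 7.1]
finger_gap: 14.0
grip_force: 59.8
scoop o [ 437.8 -214.     4.9] lip [ 4.456e+02 -2.631e+02 -4.000e-01] zxy [9.  6.2 0.2]
 lip in tray [ -3.1 -52.1]
 lip in box [-136.5  -35.3]
[0.02273096 2.85224923 6.1007015 ]
```

View pics/s5.png

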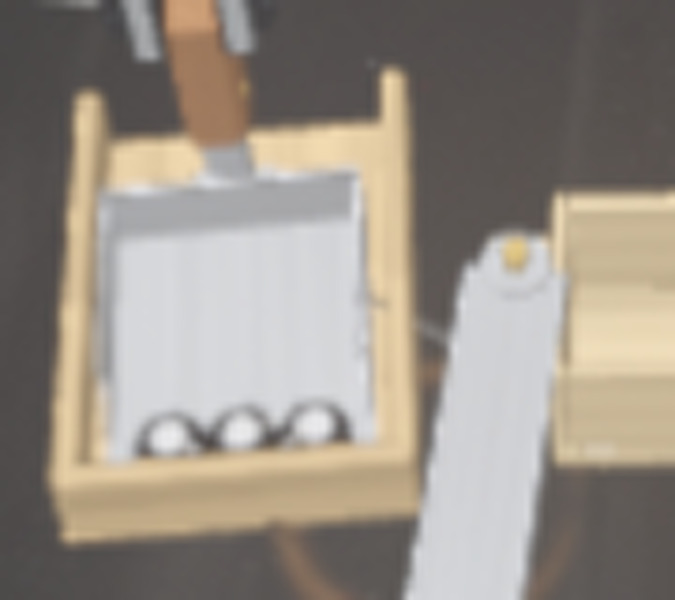

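```bash

python3 -m jog "[-0.002,0,0,0,0,0,-0.004,0,-0.0003,0,0,0,-0.005,0,-0.0005,0,0,0,-0.005,0,-0.0005,0,0,0]"
python3 - <<'E'
from h import *
where();print(r.sense()["ft_force"])
for l in [(-3,-53,3,9,0),(-3,-52,15,9,-10),(-3,-51,30,9,-20)]:
    x,y=loc2w(l[:2],TRAY);scoop(x,y,*l[2:])
E
```

```text
time: 9.75
tool_pos: [434.9, -190.7, 65.0]
tcp_rot: [-179.8, -6.3, 99.0]
ft_force: [-1.6, 12.0, 16.5]
finger_gap: 13.6
grip_force: 60.6
scoop o [ 438.9 -217.5    5.7] lip [ 4.467e+02 -2.666e+02  2.000e-01] zxy [9.  6.3 0.2]
 lip in tray [ -2.5 -55.7]
 lip in box [-135.6  -38.9]
[-1.60284477 12.04252035 16.48280411]
go [0.0086, -0.0007, 0.007] [-0.0033, -0.1095, -0.0002] t 9.75 at [ 434.9 -190.7   65. ] [-179.8   -6.3   99. ] q [-34.  -1. 109.   5.  77. -44.] F [-1.6 12.  16.5] gap 13.6 60.6
go [0.0177, -0.0007, 0.0113] [-0.0033, -0.2841, 0.0001] t 9.75 at [ 434.9 -190.7   65. ] [-179.8   -6.3   99. ] q [-34.  -1. 109.   5.  77. -44.] F [-1.6 12.  16.5] gap 13.6 60.6
go [0.0241, -0.0007, 0.0136] [-0.0033, -0.4586, 0.0004] t 9.75 at [ 434.9 -190.7   65. ] [-179.8   -6.3   99. ] q [-34.  -1. 109.   5.  77. -44.] F [-1.6 12.  16.5] gap 13.6 60.6
```

```bash

python3 -m jog "[0.005,0,0.0035,0,-0.055,0,0.0086,0,0.0065,0,-0.11,0,0.013,0,0.008,0,-0.2,0,0.018,0,0.01,0,-0.285,0,0.021,0,0.011,0,-0.37,0,0.024,0,0.012,0,-0.46,0,0.024,0,0.012,0,-0.46,0,0.024,0,0.012,0,-0.46,0]"
python3 - <<'E'
from h import *
where();s=r.snapshot("scene");print(r.sense()["ft_force"])
c=cv2.resize(s["pixels"][265:345,190:280,::-1],(675,600),interpolation=cv2.INTER_CUBIC);cv2.imwrite("pics/s6.png",c)
E
```

```text
time: 10.75
tool_pos: [433.8, -167.8, 57.8]
tcp_rot: [179.9, 20.4, 99.1]
ft_force: [-0.4, 4.8, 17.8]
finger_gap: 14.0
grip_force: 61.8
scoop o [ 441.9 -218.    17. ] lip [ 449.3 -264.2   34.4] zxy [  9.1 -20.4  -0.1]
 lip in tray [  0.4 -53.8]
 lip in box [-132.8  -36.8]
[-0.81689379  4.01750431 18.62608248]
```

View pics/s6.png

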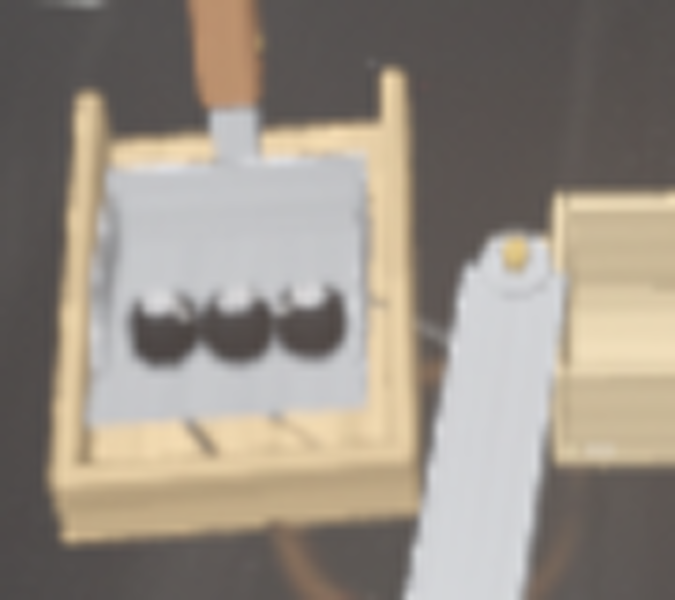

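```bash

python3 -m jog "[-0.002,0,-0.005,0,0,0,-0.006,0,-0.017,0,0,0,-0.012,0,-0.033,0,0,0,-0.018,0,-0.05,0,0,0,-0.024,0,-0.065,0,0,0,-0.03,0,-0.08,0,0,0,-0.032,0,-0.087,0,0,0,-0.032,0,-0.087,0,0,0]"
python3 - <<'E'
from h import *
where()
for n,dz in (("scene",.9),("top",-.2)):
    s=r.snapshot(n);L=checkscoop(s,dz);m=(L[:,2]>8)&(L[:,2]<24)&(abs(L[:,0])<28)&(L[:,1]>-55)&(L[:,1]<22)
    print(m.sum(),np.round(np.percentile(L[m],[2,50,98],axis=0)).tolist())
    if n=="scene":
        u=proj(s,r.sense()["tool_pos"])[0].astype(int);c=s["pixels"][max(u[1]-20,0):u[1]+100,u[0]-60:u[0]+80,::-1];cv2.imwrite("pics/s7.png",cv2.resize(c,None,fx=5,fy=5,interpolation=cv2.INTER_CUBIC))
x,y=loc2w((0,8),BOX);print(x,y);scoop(x,y,110,4.3,-20)
E
```

```text
time: 11.8
tool_pos: [431.2, -167.1, 147.8]
tcp_rot: [-179.8, 20.2, 99.0]
ft_force: [0.0, 1.2, -1.3]
finger_gap: 13.6
grip_force: 59.4
scoop o [ 439.  -217.3  106.8] lip [ 446.4 -263.6  124.1] zxy [  9.  -20.2   0.2]
 lip in tray [ -2.4 -52.7]
 lip in box [-135.7  -35.9]
scoop-frame offset xyz,tilt,yaw [-1.3  3.   1.3  1.5  0.1] 1187
222 [[-24.0, -24.0, 8.0], [2.0, -19.0, 15.0], [27.0, -10.0, 18.0]]
scoop-frame offset xyz,tilt,yaw [-0.1  3.5  1.   0.5  0.2] 1237
186 [[-24.0, -19.0, 10.0], [1.0, -12.0, 17.0], [27.0, -2.0, 21.0]]
578.4001701853894 -209.62251893179908
go [0.0341, 0.1475, -0.0001] [0.0232, 0.0036, 0.0785] t 11.9 at [ 430.4 -167.   146.5] [-179.7   20.2   99.1] q [-12. -20. 119. -20.  75. -16.] F [ 0.  -0.7 -2.3] gap 14.1 59.4
```

View pics/s7.png

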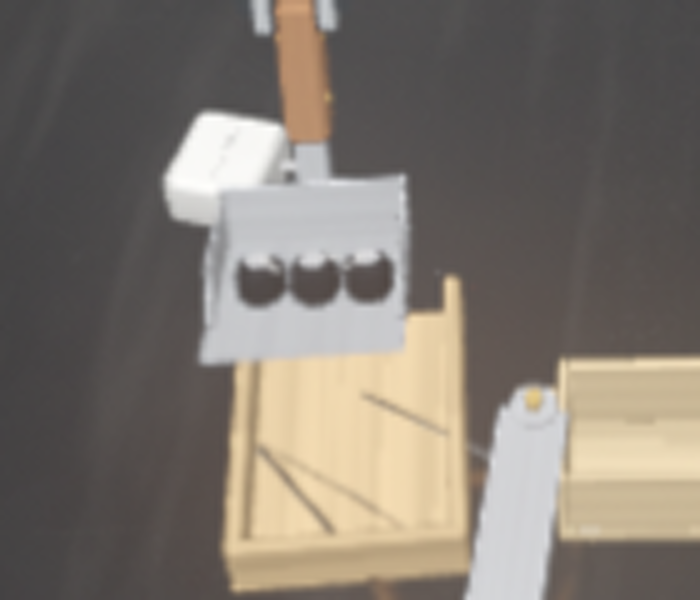

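```bash

python3 -m jog "[0.003,0.01,0,0.003,0,0.01,0.007,0.03,0,0.006,0,0.02,0.012,0.055,0,0.01,0,0.03,0.018,0.08,0,0.013,0,0.04,0.024,0.105,0,0.016,0,0.055,0.029,0.127,0,0.02,0,0.065,0.033,0.142,0,0.023,0.004,0.075,0.034,0.148,0,0.023,0.004,0.078]"
python3 - <<'E'
from h import *
where()
x,y=loc2w((0,10),BOX)
for z,t in [(100,0),(60,25),(45,35),(38,45),(36,55),(36,65)]: scoop(x,y,z,4.3,t)
s=r.snapshot("scene");L=checkscoop(s);m=(L[:,2]>8)&(L[:,2]<24)&(abs(L[:,0])<28)&(L[:,1]>-55)&(L[:,1]<22)
print(m.sum(),np.round(np.percentile(L[m],[2,50,98],axis=0)).tolist())
E
```

```text
time: 12.9
tool_pos: [572.6, -111.8, 133.5]
tcp_rot: [-180.0, 20.0, 94.4]
ft_force: [-1.0, 0.1, -1.6]
finger_gap: 13.7
grip_force: 59.4
scoop o [ 576.4 -162.2   92.3] lip [ 580.  -209.1  109.4] zxy [  4.4 -20.    0. ]
 lip in tray [138.4 -21. ]
 lip in box [1.6 8.4]
go [-0.0195, -0.0016, -0.0168] [-0.0003, 0.3488, 0.0009] t 12.9 at [ 572.6 -111.8  133.5] [-180.    20.    94.4] q [ -3.   5.  97. -20.  76.  -2.] F [-1.   0.1 -1.6] gap 13.7 59.4
go [-0.0456, -0.0016, 0.0033] [-0.0005, 0.7851, 0.0009] t 12.9 at [ 572.6 -111.8  133.5] [-180.    20.    94.4] q [ -3.   5.  97. -20.  76.  -2.] F [-1.   0.1 -1.6] gap 13.7 59.4
go [-0.0579, -0.0016, 0.0155] [-0.0006, 0.9597, 0.0008] t 12.9 at [ 572.6 -111.8  133.5] [-180.    20.    94.4] q [ -3.   5.  97. -20.  76.  -2.] F [-1.   0.1 -1.6] gap 13.7 59.4
go [-0.073, -0.0016, 0.0233] [-0.0006, 1.1342, 0.0008] t 12.9 at [ 572.6 -111.8  133.5] [-180.    20.    94.4] q [ -3.   5.  97. -20.  76.  -2.] F [-1.   0.1 -1.6] gap 13.7 59.4
go [-0.0893, -0.0016, 0.0294] [-0.0007, 1.3087, 0.0007] t 12.9 at [ 572.6 -111.8  133.5] [-180.    20.    94.4] q [ -3.   5.  97. -20.  76.  -2.] F [-1.   0.1 -1.6] gap 13.7 59.4
go [-0.1053, -0.0016, 0.0365] [-0.0008, 1.4833, 0.0007] t 12.9 at [ 572.6 -111.8  133.5] [-180.    20.    94.4] q [ -3.   5.  97. -20.  76.  -2.] F [-1.   0.1 -1.6] gap 13.7 59.4
scoop-frame offset xyz,tilt,yaw [-2.8  4.2  1.1  3.3  0.7] 1030
182 [[-24.0, -7.0, 8.0], [1.0, -2.0, 14.0], [27.0, 7.0, 18.0]]
```

```bash

python3 -m jog "[-0.005,-0.001,-0.004,0,0.087,0,-0.01,-0.0015,-0.008,0,0.174,0,-0.015,-0.0015,-0.012,0,0.262,0,-0.0195,-0.0015,-0.017,0,0.349,0,-0.0195,-0.0015,-0.017,0,0.349,0]"
python3 - <<'E'
from h import *
where()
x,y=loc2w((0,11),BOX)
for z,t in [(48,0),(44,10),(42,20),(40,30),(38,40),(37,50),(36,60),(36,68)]: scoop(x,y,z,4.3,t)
s=r.snapshot("scene");L=checkscoop(s);m=(L[:,2]>8)&(L[:,2]<24)&(abs(L[:,0])<28)&(L[:,1]>-55)&(L[:,1]<22)
print(m.sum(),np.round(np.percentile(L[m],[2,50,98],axis=0)).tolist())
E
```

```text
time: 13.58
tool_pos: [571.4, -127.2, 157.9]
tcp_rot: [179.9, 0.1, 94.1]
ft_force: [-0.7, -0.6, -1.8]
finger_gap: 13.9
grip_force: 59.4
scoop o [ 573.9 -160.6  101.9] lip [ 577.6 -210.5  102. ] zxy [ 4.1 -0.1 -0.1]
 lip in tray [135.8 -22. ]
 lip in box [-0.9  7.2]
go [0.0038, 0.0007, 0.0539] [0.0017, 0.0012, -0.0028] t 13.57 at [ 571.4 -127.2  157.9] [1.799e+02 1.000e-01 9.410e+01] q [-18.   6.  91.  -0.  83. -22.] F [-0.7 -0.6 -1.8] gap 13.9 59.4
go [-0.0072, 0.0007, 0.0443] [0.0019, 0.1758, -0.0027] t 13.57 at [ 571.4 -127.2  157.9] [1.799e+02 1.000e-01 9.410e+01] q [-18.   6.  91.  -0.  83. -22.] F [-0.7 -0.6 -1.8] gap 13.9 59.4
go [-0.0204, 0.0008, 0.0348] [0.0021, 0.3503, -0.0025] t 13.57 at [ 571.4 -127.2  157.9] [1.799e+02 1.000e-01 9.410e+01] q [-18.   6.  91.  -0.  83. -22.] F [-0.7 -0.6 -1.8] gap 13.9 59.4
go [-0.0354, 0.0008, 0.0277] [0.0024, 0.5248, -0.0023] t 13.57 at [ 571.4 -127.2  157.9] [1.799e+02 1.000e-01 9.410e+01] q [-18.   6.  91.  -0.  83. -22.] F [-0.7 -0.6 -1.8] gap 13.9 59.4
go [-0.0518, 0.0009, 0.0235] [0.0026, 0.6994, -0.0021] t 13.57 at [ 571.4 -127.2  157.9] [1.799e+02 1.000e-01 9.410e+01] q [-18.   6.  91.  -0.  83. -22.] F [-0.7 -0.6 -1.8] gap 13.9 59.4
go [-0.069, 0.0009, 0.0211] [0.0028, 0.8739, -0.0019] t 13.57 at [ 571.4 -127.2  157.9] [1.799e+02 1.000e-01 9.410e+01] q [-18.   6.  91.  -0.  83. -22.] F [-0.7 -0.6 -1.8] gap 13.9 59.4
go [-0.0865, 0.001, 0.0218] [0.003, 1.0484, -0.0017] t 13.57 at [ 571.4 -127.2  157.9] [1.799e+02 1.000e-01 9.410e+01] q [-18.   6.  91.  -0.  83. -22.] F [-0.7 -0.6 -1.8] gap 13.9 59.4
go [-0.1003, 0.001, 0.0237] [0.0031, 1.1881, -0.0015] t 13.57 at [ 571.4 -127.2  157.9] [1.799e+02 1.000e-01 9.410e+01] q [-18.   6.  91.  -0.  83. -22.] F [-0.7 -0.6 -1.8] gap 13.9 59.4
scoop-frame offset xyz,tilt,yaw [-1.8  1.9  1.2  1.4 -0.2] 1294
212 [[-22.0, -5.0, 9.0], [4.0, 2.0, 16.0], [28.0, 11.0, 20.0]]
```

```bash

python3 -m jog "[0.001,0,0.01,0,0,0,0.002,0,0.025,0,0,0,0.003,0,0.04,0,0,0,0.004,0.001,0.05,0,0,0,0.004,0.001,0.054,0,0,0]"
python3 -m jog "[-0.011,0,-0.0095,0,0.175,0,-0.024,0,-0.019,0,0.35,0,-0.039,0,-0.026,0,0.524,0,-0.056,0,-0.0305,0,0.7,0,-0.073,0,-0.033,0,0.873,0,-0.09,0,-0.032,0,1.048,0,-0.09,0,-0.032,0,1.048,0,-0.09,0,-0.032,0,1.048,0]"
cat > see.py <<'E'
from h import *
import sys
where();print(r.sense()["ft_force"],r.sense()["joint_pos"].round())
s=r.snapshot("scene");t=r.snapshot("top")
a=cv2.resize(s["pixels"][215:385,205:350,::-1],(400,469),interpolation=cv2.INTER_CUBIC)
b=cv2.resize(t["pixels"][130:300,280:425,::-1],(400,469),interpolation=cv2.INTER_CUBIC)
cv2.imwrite("pics/"+sys.argv[1],np.hstack([a,b]))
E
python3 see.py s8.png
```

```text
time: 14.25
tool_pos: [571.6, -120.6, 102.1]
tcp_rot: [-180.0, -0.0, 94.4]
ft_force: [0.3, 0.5, -2.7]
finger_gap: 14.1
grip_force: 59.4
time: 15.25
tool_pos: [579.4, -211.1, 135.2]
tcp_rot: [179.8, -60.0, 94.4]
ft_force: [0.5, 0.1, -0.9]
finger_gap: 14.0
grip_force: 59.6
scoop o [ 577.1 -179.4   78.3] lip [ 579.  -204.4   35. ] zxy [ 4.4 60.  -0.2]
 lip in tray [138.2 -16.2]
 lip in box [ 1.  13.2]
[ 0.50165962  0.10832317 -0.86007396] [-46.  54.  51.  40. 121. -44.]
```

View pics/s8.png

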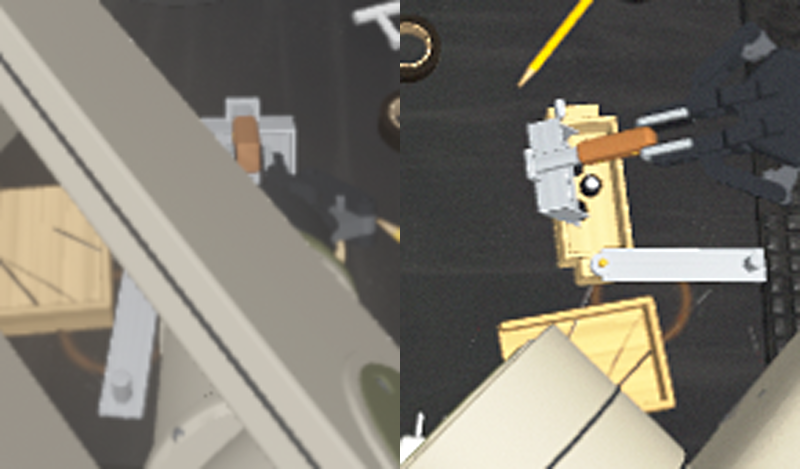

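```bash

python3 -m jog "[0.008,0,-0.005,0,0,0,0.02,0,-0.012,0,0,0,0.035,0,-0.02,0,0,0,0.052,0,-0.03,0,0,0,0.052,0,-0.03,0,0,0]"
python3 - <<'E'
from h import *
where();s=r.snapshot("top");P=pts(s)
a=np.deg2rad(BOX[2]);d=P[...,:2]-np.array(BOX[:2])+[3,-2] 
x=d[...,0]*np.cos(a)+d[...,1]*np.sin(a);y=-d[...,0]*np.sin(a)+d[...,1]*np.cos(a)
m=(abs(x)<50)&(abs(y)<21)&(P[...,2]>10)&(P[...,2]<33)
c,l,st,ce=cv2.connectedComponentsWithStats(m.astype(np.uint8))
for i in range(1,c):
    if st[i,4]>12:k=l==i;print(st[i],x[k].mean().round(),y[k].mean().round(),P[k][:,2].max())
u=s["pixels"][150:245,300:425,::-1];cv2.imwrite("pics/s9.png",cv2.resize(u,None,fx=5,fy=5,interpolation=cv2.INTER_CUBIC))
sc=(578,-150)
scoop(575,-190,75,4.3,0)
E
```

```text
time: 15.98
tool_pos: [579.6, -211.5, 198.3]
tcp_rot: [179.5, -59.8, 94.8]
ft_force: [0.5, 0.3, -2.4]
finger_gap: 13.9
grip_force: 59.5
scoop o [ 577.5 -180.   141.3] lip [ 579.6 -205.    98.1] zxy [ 4.8 59.8 -0.5]
 lip in tray [138.7 -16.9]
 lip in box [ 1.5 12.5]
[349 193   5   7  27] 10.0 -9.0 24.04121629647071
[341 203   8   8  44] -12.0 9.0 24.71653111564041
go [-0.0043, -0.0028, 0.1237] [0.0021, -1.0459, 0.0018] t 16.02 at [ 579.3 -211.2  196.7] [179.7 -59.9  94.6] q [-46.  50.  50.  42. 124. -40.] F [-1.3 -0.6 -2.6] gap 13.4 59.5
```

View pics/s9.png

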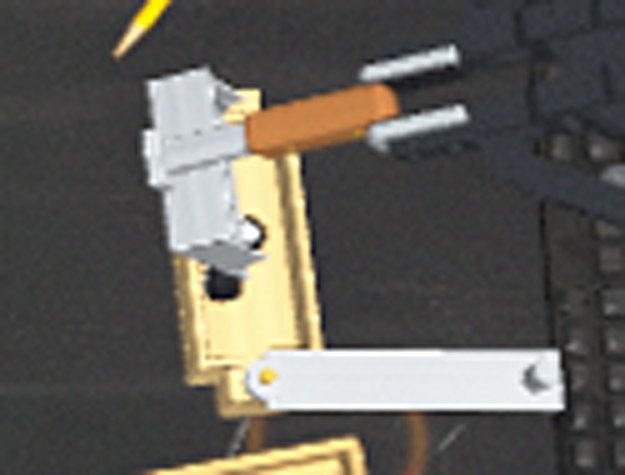

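```bash

python3 -m jog "[-0.001,0,0.02,0,-0.17,0,-0.001,0,0.04,0,-0.35,0,-0.002,0,0.06,0,-0.52,0,-0.003,-0.001,0.08,0,-0.7,0,-0.003,-0.002,0.1,0,-0.87,0,-0.004,-0.003,0.124,0,-1.046,0,-0.004,-0.003,0.124,0,-1.046,0]"
python3 - <<'E'
from h import *
where();scoop(573,-95,60,4.3,0,(0,0,0))
s=r.snapshot("scene");L=checkscoop(s);m=(L[:,2]>6)&(L[:,2]<24)&(abs(L[:,0])<28)&(L[:,1]>-55)&(L[:,1]<22)
print("in scoop",m.sum())
E
```

```text
time: 16.9
tool_pos: [566.2, -100.1, 128.1]
tcp_rot: [-179.9, -0.1, 94.8]
ft_force: [-0.2, 0.0, -2.3]
finger_gap: 14.0
grip_force: 59.5
scoop o [ 568.8 -133.3   72. ] lip [ 573.  -183.1   71.9] zxy [4.8 0.1 0.1]
 lip in tray [135.8   5.8]
 lip in box [-3.4 34.9]
go [0.0379, 0.0075, 0.0121] [-0.0024, -0.0024, 0.0085] t 16.9 at [ 566.2 -100.1  128.1] [-1.799e+02 -1.000e-01  9.480e+01] q [-15.   6.  94.   0.  80. -20.] F [-0.2  0.  -2.3] gap 14.0 59.5
scoop-frame offset xyz,tilt,yaw [-0.5  5.4 -0.2  0.8  0.7] 1349
in scoop 0
```

```bash

python3 -m jog "[0.019,0.004,0.006,0,0,0,0.038,0.007,0.03,0,0,0,0.038,0.007,0.05,0,0,0,0.038,0.007,0.06,0,0,0,0.038,0.007,0.066,0,0,0,0.038,0.007,0.07,0,0,0,0.038,0.007,0.072,0,0,0,0.038,0.007,0.073,0,0,0]"
python3 - <<'E'
from h import *
where();print(r.sense()["ft_force"])
s=r.snapshot("scene");checkscoop(s)
for n,dz,off in (("scene",.9,(0,0)),("top",-.2,(3,-2))):
    s=r.snapshot(n);P=pts(s);P[...,2]-=dz
    a=np.deg2rad(BOX[2]);d=P[...,:2]-np.array(BOX[:2])+off
    x=d[...,0]*np.cos(a)+d[...,1]*np.sin(a);y=-d[...,0]*np.sin(a)+d[...,1]*np.cos(a)
    m=(abs(x)<48)&(abs(y)<20)&(P[...,2]>10)&(P[...,2]<33)
    c,l,st,ce=cv2.connectedComponentsWithStats(m.astype(np.uint8))
    for i in range(1,c):
        if st[i,4]>12:k=l==i;print(n,st[i],x[k].mean().round(),y[k].mean().round(),P[k][:,2].max().round())
    print([(round(o["score"],2),np.round(o["bbox"]).tolist()) for o in r.look_for(s,"knob_1")], proj(s,[BOX[0],BOX[1],20]).round())
E
```

```text
time: 17.95
tool_pos: [572.5, -67.4, 57.6]
tcp_rot: [179.9, -0.1, 94.3]
ft_force: [0.3, -0.2, -1.4]
finger_gap: 13.7
grip_force: 59.5
scoop o [ 575.1 -100.6    1.6] lip [ 578.9 -150.5    1.5] zxy [ 4.3  0.1 -0.1]
 lip in tray [147.   36.9]
 lip in box [ 4.9 66.9]
[ 0.34627998 -0.15523378 -1.40382386]
scoop-frame offset xyz,tilt,yaw [-1.3  2.2  0.2  1.7  0.9] 1295
scene [282 302   9  10  75] -14.0 5.0 24.0
scene [292 302  18  11 111] 17.0 2.0 23.0
[(0.53, [301.0, 304.0, 311.0, 310.0]), (0.5, [280.0, 302.0, 294.0, 310.0])] [[293. 308.]]
top [338 186   8   8  56] 27.0 9.0 26.0
top [345 193   9   8  54] 9.0 -5.0 23.0
top [341 202   8   9  57] -11.0 8.0 24.0
[(0.62, [346.0, 190.0, 353.0, 202.0]), (0.59, [339.0, 189.0, 348.0, 194.0]), (0.43, [341.0, 206.0, 352.0, 210.0])] [[348. 199.]]
```

```bash

python3 -m jog "[0,0,0.001,0,0,0,0,0,0.0025,0,0,0,0,0,0.003,0,0,0]"
python3 -m jog "[0,0,0,0,0,0,0,0,0,0,0,0,0,0,0,0,0,0,0,0,0,0,0,0]" 1
python3 -m jog "[0,0,-0.02,0,0,0,0,0,-0.05,0,0,0,0,0,-0.1,0,0,0,0,0,-0.1,0,0,0]"
python3 - <<'E'
from h import *
s=r.snapshot("scene");P=pts(s);P[...,2]-=.9
print(fit("scoop",P,(575,-99,4.5),zmin=-5))
g=fit("keeper",P,(515,-228,-91),zmin=30)[0];print("keeper",g)
m=(P[...,2]>62)&(P[...,2]<72)&(np.linalg.norm(P[...,:2]-[513,-343],axis=2)<25);print("pin top",P[m].mean(0),P[m].min(0),P[m].max(0))
t=r.snapshot("top");P=pts(t)
m=(P[...,2]>58)&(P[...,2]<72)&(np.linalg.norm(P[...,:2]-[513,-343],axis=2)<25);print("pin top",P[m].mean(0),P[m].min(0),P[m].max(0))
to(500,-345,130,[180,0,80])
E
```

```text
time: 18.58
tool_pos: [572.9, -67.0, 56.0]
tcp_rot: [179.9, -0.1, 94.3]
ft_force: [-7.6, 3.4, 13.7]
finger_gap: 14.3
grip_force: 61.4
time: 19.08
tool_pos: [572.1, -67.3, 54.0]
tcp_rot: [180.0, -0.1, 94.3]
ft_force: [0.0, -0.2, -0.5]
finger_gap: 84.4
grip_force: 0.0
time: 19.58
tool_pos: [575.9, -68.3, 161.5]
tcp_rot: [179.4, 0.1, 94.3]
ft_force: [-0.2, -0.5, -0.1]
finger_gap: 85.2
grip_force: 0.0
(array([574.6, -98.7,   4.3,  -0. ]), 1549, 0.64)
keeper [ 5.16e+02 -2.29e+02 -9.26e+01 -1.00e-01]
pin top [ 512.62350287 -340.19783138   67.17177041] [ 507.07453852 -344.92514217   62.8909554 ] [ 517.48356737 -333.84950689   71.1513392 ]
pin top [ 512.4271084  -335.75206576   65.90656474] [ 507.03657687 -342.46618462   58.35684439] [ 517.70362781 -330.36631247   71.28587098]
go [-0.271, -0.0939, 0.0256] [0.0039, -0.0015, 0.2501] t 19.68 at [573.1 -67.7 156.3] [ 1.798e+02 -1.000e-01  9.430e+01] q [-12.   5.  92.   0.  82. -16.] F [-0.1  0.7  0.6] gap 85.2 0.0
```

```bash

python3 -m jog "[-0.263,-0.116,0.026,0,0,1.669,-0.263,-0.116,0.026,0,0,1.669,-0.263,-0.116,0.026,0,0,1.669,-0.263,-0.116,0.026,0,0,1.669,-0.263,-0.116,0.026,0,0,1.669,-0.263,-0.116,0.026,0,0,1.669,-0.263,-0.116,0.026,0,0,1.669,-0.263,-0.116,0.026,0,0,1.669]" -1 40
python3 -m jog "[0,0,0,0,0,0.1,0,0,0,0,0,0.1]"
cat >> h.py <<'E'
def push(phi,gap,z=54,h=(515.2,-222.8)):
    "TCP trailing the pin by gap along the tangent"
    a=np.deg2rad(phi);u=np.array([np.cos(a),np.sin(a)]);t=np.array([-u[1],u[0]])
    p=np.array(h)+116*u-gap*t;print(phi,np.round(p,1));to(p[0],p[1],z,[180,0,phi+90])
E
python3 - <<'E'
from h import *
push(-91.3,35)
E
```

```text
time: 20.68
tool_pos: [475.3, -338.0, 126.1]
tcp_rot: [-179.8, 0.0, 8.0]
ft_force: [0.4, 0.5, -0.0]
finger_gap: 0.1
grip_force: 0.0
time: 20.92
tool_pos: [475.6, -337.9, 126.4]
tcp_rot: [-179.8, 0.0, 2.7]
ft_force: [-0.0, -0.0, 0.4]
finger_gap: -0.1
grip_force: 0.0
-91.3 [ 477.6 -338. ]
go [0.002, 0.0004, 0.0724] [-0.0035, 0.0009, 0.0697] t 20.93 at [ 475.6 -337.9  126.4] [-179.8    0.     2.7] q [-41.   8.  93.   0.  80.  47.] F [-0.  -0.   0.4] gap -0.1 0.0
```

```bash

python3 -m jog "[0.002,0,0.03,0,0,0.03,0.002,0,0.06,0,0,0.07,0.002,0,0.072,0,0,0.07,0.002,0,0.072,0,0,0.07]"
python3 - <<'E'
from h import *
for p in (-91,-85,-79,-73,-67,-61,-55,-49): push(p,17)
E
```

```text
time: 21.42
tool_pos: [477.6, -337.6, 54.5]
tcp_rot: [-179.8, 0.1, -1.2]
ft_force: [0.2, -0.7, 0.1]
finger_gap: 0.3
grip_force: 0.0
-91 [ 496.2 -338.5]
go [0.0186, 0.0005, 0.0005] [-0.0036, 0.0012, -0.0042] t 21.43 at [ 477.6 -337.6   54.5] [-1.798e+02  1.000e-01 -1.200e+00] q [-40.  12.  96.   0.  72.  51.] F [ 0.2 -0.7  0.1] gap 0.3 0.0
-85 [ 508.4 -339.8]
go [0.0309, 0.0016, 0.0005] [-0.0037, 0.001, -0.1089] t 21.43 at [ 477.6 -337.6   54.5] [-1.798e+02  1.000e-01 -1.200e+00] q [-40.  12.  96.   0.  72.  51.] F [ 0.2 -0.7  0.1] gap 0.3 0.0
-79 [ 520.6 -339.9]
go [0.0431, 0.0014, 0.0004] [-0.0037, 0.0008, -0.2136] t 21.43 at [ 477.6 -337.6   54.5] [-1.798e+02  1.000e-01 -1.200e+00] q [-40.  12.  96.   0.  72.  51.] F [ 0.2 -0.7  0.1] gap 0.3 0.0
-73 [ 532.9 -338.7]
go [0.0553, -0.0001, 0.0004] [-0.0038, 0.0006, -0.3183] t 21.43 at [ 477.6 -337.6   54.5] [-1.798e+02  1.000e-01 -1.200e+00] q [-40.  12.  96.   0.  72.  51.] F [ 0.2 -0.7  0.1] gap 0.3 0.0
-67 [ 544.9 -336.2]
go [0.0673, -0.0028, 0.0004] [-0.0038, 0.0004, -0.423] t 21.43 at [ 477.6 -337.6   54.5] [-1.798e+02  1.000e-01 -1.200e+00] q [-40.  12.  96.   0.  72.  51.] F [ 0.2 -0.7  0.1] gap 0.3 0.0
-61 [ 556.6 -332.5]
go [0.0789, -0.0068, 0.0004] [-0.0039, 0.0002, -0.5278] t 21.43 at [ 477.6 -337.6   54.5] [-1.798e+02  1.000e-01 -1.200e+00] q [-40.  12.  96.   0.  72.  51.] F [ 0.2 -0.7  0.1] gap 0.3 0.0
-55 [ 567.8 -327.6]
go [0.09, -0.0119, 0.0004] [-0.0039, 0.0, -0.6325] t 21.43 at [ 477.6 -337.6   54.5] [-1.798e+02  1.000e-01 -1.200e+00] q [-40.  12.  96.   0.  72.  51.] F [ 0.2 -0.7  0.1] gap 0.3 0.0
-49 [ 578.5 -321.5]
go [0.1005, -0.0183, 0.0004] [-0.0039, -0.0002, -0.7372] t 21.43 at [ 477.6 -337.6   54.5] [-1.798e+02  1.000e-01 -1.200e+00] q [-40.  12.  96.   0.  72.  51.] F [ 0.2 -0.7  0.1] gap 0.3 0.0
```

```bash

python3 -m jog "[0.0186,0.0005,0,0,0,0,0.031,0.0015,0,0,0,-0.109,0.043,0.0015,0,0,0,-0.214,0.055,0,0,0,0,-0.318,0.067,-0.003,0,0,0,-0.423,0.079,-0.007,0,0,0,-0.528,0.09,-0.012,0,0,0,-0.632,0.1,-0.018,0,0,0,-0.737]"
python3 - <<'E'
from h import *
s=r.snapshot("top");P=pts(s);m=(P[...,2]>44)&(P[...,2]<50)&(P[...,0]>505)&(P[...,0]<680)&(P[...,1]<-200)
q=P[m][:,:2];d=np.linalg.norm(q-[515.2,-220],axis=1);q=q[(d>40)&(d<110)];print(len(q),np.degrees(np.median(np.arctan2(q[:,1]+220,q[:,0]-515.2))))
for p in (-42,-35,-28,-21,-14,-7,0,4.3): push(p,17)
E
```

```text
time: 22.42
tool_pos: [580.1, -323.2, 57.7]
tcp_rot: [179.9, -0.1, 41.2]
ft_force: [-0.4, -1.4, 0.3]
finger_gap: 0.3
grip_force: 0.0
0 nan
-42 [ 590.  -313.1]
go [0.0127, -0.0011, 0.0038] [0.002, -0.0033, -0.1138] t 22.48 at [ 581.2 -322.2   57.8] [179.9  -0.2  41.5] q [-34.  23.  82.   0.  75.  15.] F [0.3 1.4 0.6] gap -0.0 0.0
-35 [ 600.5 -303.3]
go [0.027, -0.0015, 0.0039] [0.0022, -0.0032, -0.2359] t 22.48 at [ 581.2 -322.2   57.8] [179.9  -0.2  41.5] q [-34.  23.  82.   0.  75.  15.] F [0.3 1.4 0.6] gap -0.0 0.0
-28 [ 609.6 -292.3]
go [0.0411, -0.0036, 0.0039] [0.0024, -0.0031, -0.3581] t 22.48 at [ 581.2 -322.2   57.8] [179.9  -0.2  41.5] q [-34.  23.  82.   0.  75.  15.] F [0.3 1.4 0.6] gap -0.0 0.0
-21 [ 617.4 -280.2]
go [0.0549, -0.0075, 0.0039] [0.0026, -0.0029, -0.4803] t 22.48 at [ 581.2 -322.2   57.8] [179.9  -0.2  41.5] q [-34.  23.  82.   0.  75.  15.] F [0.3 1.4 0.6] gap -0.0 0.0
-14 [ 623.6 -267.4]
go [0.0681, -0.013, 0.004] [0.0028, -0.0028, -0.6025] t 22.48 at [ 581.2 -322.2   57.8] [179.9  -0.2  41.5] q [-34.  23.  82.   0.  75.  15.] F [0.3 1.4 0.6] gap -0.0 0.0
-7 [ 628.3 -253.8]
go [0.0805, -0.0201, 0.004] [0.003, -0.0026, -0.7246] t 22.48 at [ 581.2 -322.2   57.8] [179.9  -0.2  41.5] q [-34.  23.  82.   0.  75.  15.] F [0.3 1.4 0.6] gap -0.0 0.0
0 [ 631.2 -239.8]
go [0.092, -0.0287, 0.004] [0.0031, -0.0024, -0.8468] t 22.48 at [ 581.2 -322.2   57.8] [179.9  -0.2  41.5] q [-34.  23.  82.   0.  75.  15.] F [0.3 1.4 0.6] gap -0.0 0.0
4.3 [ 632.1 -231.1]
go [0.0985, -0.0346, 0.004] [0.0033, -0.0023, -0.9219] t 22.48 at [ 581.2 -322.2   57.8] [179.9  -0.2  41.5] q [-34.  23.  82.   0.  75.  15.] F [0.3 1.4 0.6] gap -0.0 0.0
  return _methods._mean(a, axis=axis, dtype=dtype,
  ret = ret.dtype.type(ret / rcount)
```

```bash

cat > bar.py <<'E'
from h import *
for n,dz in (("scene",.9),("top",-.2)):
    s=r.snapshot(n);P=pts(s);P[...,2]-=dz
    m=(P[...,2]>43.5)&(P[...,2]<50);q=P[m][:,:2]-np.array([515.2,-224 if n=="scene" else -221]);d=np.linalg.norm(q,axis=1);a=np.degrees(np.arctan2(q[:,1],q[:,0]))
    k=(d>60)&(d<108)&(a>-100)&(a<25);print(n,k.sum(),np.percentile(a[k],[10,50,90]).round(1) if k.any() else "")
    p=P[(P[...,2]>58)&(P[...,2]<72)];e=np.linalg.norm(p[:,:2]-[515.2,-223],axis=1);p=p[abs(e-116)<7]
    if len(p):print(" pin?",len(p),p.mean(0).round())
st=r.sense();print(st["time"],st["tool_pos"].round(1),st["ft_force"].round(1))
E
python3 bar.py
```

```text
scene 344 [-98.  -90.2 -84.1]
 pin? 57 [ 513. -341.   66.]
top 2 [-14.2   1.   16.2]
22.575 [ 579.8 -322.9   57.2] [-0.6 -0.2 -1. ]
```

```bash
python3 - <<'E'
from h import *
s=r.snapshot("scene");t=r.snapshot("top")
a=cv2.resize(s["pixels"][225:425,175:375,::-1],(400,400),interpolation=cv2.INTER_CUBIC)
b=cv2.resize(t["pixels"][130:330,250:450,::-1],(400,400),interpolation=cv2.INTER_CUBIC)
cv2.imwrite("pics/s10.png",np.hstack([a,b]))
for q in (s,t): print(proj(q,r.sense()["tool_pos"]).round(),proj(q,[513,-340,68]).round())
E
```

```text
[[290. 349.]] [[248. 352.]]
[[399. 195.]] [[411. 224.]]
```

View pics/s10.png

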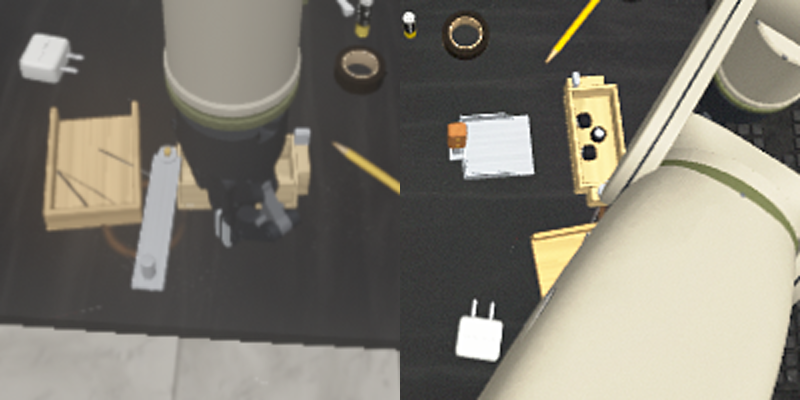

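```bash
python3 - <<'E'
from h import *
s=r.snapshot("scene");P=pts(s);P[...,2]-=.9
st=r.sense();print(st["tool_pos"].round(1))
m=(P[...,0]>530)&(P[...,0]<640)&(P[...,1]<-285)&(P[...,1]>-400)&(P[...,2]>15)&(P[...,2]<110)
q=P[m];
for z in range(15,110,8):
    k=q[(q[:,2]>=z)&(q[:,2]<z+8)]
    if len(k):print(z,len(k),k.min(0).round(),k.max(0).round())
m=(abs(P[...,0]-513)<16)&(P[...,1]<-300)&(P[...,1]>-360)&(P[...,2]>30)
q=P[m];print("bar",q.min(0).round(),q.max(0).round(),np.percentile(q[:,2],[5,50,95]).round())
E
```

```text
[ 578.7 -323.1   56.3]
87 15 [ 567. -336.   90.] [ 578. -325.   95.]
95 31 [ 567. -339.   96.] [ 588. -326.  103.]
103 28 [ 567. -338.  104.] [ 586. -326.  110.]
bar [ 497. -360.   41.] [ 529. -300.  520.] [ 46. 477. 517.]
```

```bash
python3 - <<'E'
from h import *
s=r.snapshot("scene");P=pts(s);P[...,2]-=.9
print(proj(s,[575,-330,88]).round(1),proj(s,r.sense()["tool_pos"]).round(1))
for v in range(322,358,3): print(v,[tuple(P[v,u].round().astype(int).tolist()) if s["range_z"][v,u]>0 else 0 for u in (278,282,285,288,291,294,298)])
E
```

```text
[[287.1 342.6]] [[289.6 348.9]]
322 [(561, -321, 131), (567, -329, 144), (573, -343, 166), (578, -349, 175), (582, -344, 169), (586, -349, 177), (592, -357, 190)]
325 [(553, -248, 7), (567, -330, 138), (573, -344, 160), (578, -349, 168), (582, -341, 156), (586, -349, 170), (592, -354, 177)]
328 [(553, -250, -1), (567, -325, 121), (572, -334, 136), (577, -346, 155), (582, -342, 150), (586, -336, 141), (592, -336, 141)]
331 [(553, -255, -4), (567, -326, 114), (572, -337, 132), (577, -339, 136), (582, -341, 140), (586, -341, 141), (592, -343, 144)]
334 [(554, -264, 1), (567, -326, 106), (572, -332, 116), (577, -340, 129), (581, -338, 126), (586, -348, 144), (592, -355, 156)]
337 [(554, -269, -1), (567, -327, 98), (572, -332, 107), 0, (581, -338, 118), (586, -349, 138), (592, -357, 151)]
340 [(555, -275, -2), (562, -275, 0), (572, -332, 98), (577, -335, 104), (582, -338, 109), (587, -354, 137), (593, -357, 144)]
343 [(555, -281, -1), (562, -281, -1), (568, -280, -2), (577, -335, 94), (582, -337, 99), (584, -280, 0), (592, -278, -2)]
346 [(556, -288, 0), (563, -287, -1), (568, -286, -2), (574, -286, -1), (579, -286, -1), (585, -286, 0), (592, -286, 0)]
349 [(556, -295, 2), (563, -293, 0), (569, -293, 0), (574, -292, 0), (580, -292, 0), (585, -291, -1), (592, -291, -2)]
352 [(556, -299, -2), (564, -299, -1), (569, -298, -1), (574, -298, -1), (580, -298, 0), (585, -298, 0), (592, -297, -1)]
355 [(557, -305, -1), (564, -305, 0), (569, -304, -1), (575, -304, -1), (580, -304, 0), (585, -304, 0), (593, -304, 1)]
```

```bash

python3 -m jog "[0,0,-0.034,0,0,0,-0.03,-0.02,-0.034,0,0,0.15,-0.06,-0.04,-0.034,0,0,0.3,-0.086,-0.056,-0.034,0,0,0.45,-0.086,-0.056,-0.034,0,0,0.6,-0.086,-0.056,-0.034,0,0,0.747,-0.086,-0.056,-0.034,0,0,0.747]"
python3 -m jog "[0,0,0.02,0,0,0,0,0,0.04,0,0,0,0,0,0.055,0,0,0,0,0,0.067,0,0,0,0,0,0.067,0,0,0]"
cat > tip.py <<'E'
from h import *
s=r.snapshot("scene");P=pts(s);P[...,2]-=.9
st=r.sense();t=st["tool_pos"];print(st["time"],t.round(1),st["tcp_rot"].round(1),st["ft_force"].round(1))
d=P-t;m=(abs(d[...,0])<22)&(d[...,1]<6)&(d[...,1]>-30)&(P[...,2]>8)&(P[...,2]<120)
u=proj(s,t)[0].astype(int)
w=np.zeros(m.shape,bool);w[u[1]-45:u[1]+20,u[0]-20:u[0]+20]=1;q=P[m&w];print(len(q),np.percentile(q[:,2],[0,3,10,50]).round(),q[q[:,2].argsort()[:6]].round().tolist())
E
python3 tip.py
```

```text
time: 23.65
tool_pos: [476.7, -336.9, 89.8]
tcp_rot: [-179.9, -0.1, -1.9]
ft_force: [0.6, -0.1, -0.4]
finger_gap: -0.3
grip_force: 0.0
time: 24.28
tool_pos: [476.2, -335.7, 20.9]
tcp_rot: [-179.8, 0.1, -1.9]
ft_force: [0.6, 0.2, 0.3]
finger_gap: -0.1
grip_force: 0.0
24.325 [ 476.9 -336.2   22. ] [-179.8    0.    -1.9] [0.9 0.1 1.1]
179 [ 50.  58.  63. 103.] [[483.0, -343.0, 50.0], [482.0, -344.0, 52.0], [484.0, -343.0, 54.0], [482.0, -344.0, 55.0], [487.0, -331.0, 56.0], [486.0, -345.0, 57.0]]
```

```bash

python3 - <<'E' | grep -o "go.*\] t"
from h import *
for p in (-91,-85,-79,-73,-67,-61,-55,-49): push(p,17,19)
E
```

```text
go [0.0194, 0.0016, 0.003] [-0.0027, 0.0001, -0.0159] t
go [0.0316, 0.0026, 0.003] [-0.0027, -0.0001, -0.1206] t
go [0.0439, 0.0022, 0.003] [-0.0027, -0.0002, -0.2254] t
go [0.056, 0.0006, 0.003] [-0.0027, -0.0004, -0.3301] t
go [0.068, -0.0023, 0.003] [-0.0026, -0.0005, -0.4348] t
go [0.0795, -0.0064, 0.003] [-0.0026, -0.0006, -0.5395] t
go [0.0906, -0.0117, 0.003] [-0.0026, -0.0008, -0.6442] t
go [0.1011, -0.0181, 0.003] [-0.0026, -0.0009, -0.749] t
```

First three steps, then check the bar moves.

```bash

python3 -m jog "[0.01,0.001,0.003,0,0,0,0.0195,0.0015,0.003,0,0,-0.016,0.0315,0.0025,0.003,0,0,-0.12,0.044,0.002,0.003,0,0,-0.225,0.056,0.0005,0.003,0,0,-0.33,0.056,0.0005,0.003,0,0,-0.33]"
python3 bar.py; python3 - <<'E' | grep -o "go.*\] t"
from h import *
for p in (-66,-59,-52,-45,-38,-31,-24,-17): push(p,17,19)
E
```

```text
time: 25.08
tool_pos: [534.5, -338.9, 20.1]
tcp_rot: [-180.0, -0.1, 17.0]
ft_force: [0.2, -0.6, -0.1]
finger_gap: -0.0
grip_force: 0.0
scene 57 [-68.1 -65.4 -63.6]
 pin? 43 [ 552. -334.   67.]
top 37 [-68.3 -63.   19.3]
 pin? 1 [ 525. -344.   59.]
25.175 [ 533.3 -338.9   19.7] [-0.6  0.9  0.4]
go [0.0139, 0.0009, 0.0007] [-0.0014, -0.0014, -0.1242] t
go [0.0282, 0.0003, 0.0007] [-0.0013, -0.0015, -0.2464] t
go [0.0423, -0.002, 0.0008] [-0.0012, -0.0016, -0.3685] t
go [0.0561, -0.006, 0.0008] [-0.0012, -0.0017, -0.4907] t
go [0.0692, -0.0116, 0.0008] [-0.0011, -0.0018, -0.6129] t
go [0.0816, -0.0189, 0.0008] [-0.001, -0.0018, -0.735] t
go [0.093, -0.0275, 0.0009] [-0.0008, -0.0019, -0.8572] t
go [0.1032, -0.0375, 0.0009] [-0.0007, -0.002, -0.9794] t
```

```bash

python3 -m jog "[0.014,0.001,0,0,0,-0.124,0.028,0,0,0,0,-0.246,0.042,-0.002,0,0,0,-0.368,0.056,-0.006,0,0,0,-0.49,0.069,-0.0115,0,0,0,-0.613,0.0815,-0.019,0,0,0,-0.735,0.093,-0.0275,0,0,0,-0.857,0.103,-0.0375,0,0,0,-0.979]"
python3 bar.py; python3 - <<'E' | grep -o "go.*\] t"
from h import *
for p in (-17,-12,-7,-2,2,4.3,6): push(p,17,19)
E
```

```text
time: 26.18
tool_pos: [620.6, -272.9, 19.9]
tcp_rot: [180.0, -0.1, 73.2]
ft_force: [-0.1, -0.5, 0.1]
finger_gap: 0.1
grip_force: 0.2
scene 192 [-25.9 -20.5 -13.6]
 pin? 32 [ 615. -282.   65.]
top 0 
26.275 [ 620.9 -271.9   19.9] [-0.9  0.1  0. ]
go [-0.001, 0.0006, 0.0008] [0.0001, -0.0025, 0.0024] t
go [0.0092, 0.0016, 0.0009] [0.0003, -0.0025, -0.0849] t
go [0.0194, 0.0018, 0.0009] [0.0004, -0.0025, -0.1721] t
go [0.0296, 0.0011, 0.0009] [0.0005, -0.0025, -0.2594] t
go [0.0377, -0.0001, 0.0009] [0.0006, -0.0025, -0.3292] t
go [0.0423, -0.0011, 0.001] [0.0006, -0.0024, -0.3694] t
go [0.0457, -0.0019, 0.001] [0.0006, -0.0024, -0.399] t
```

```bash

python3 -m jog "[0.009,0.0015,0,0,0,-0.085,0.019,0.002,0,0,0,-0.172,0.0295,0.001,0,0,0,-0.26,0.0375,0,0,0,0,-0.33,0.042,-0.001,0,0,0,-0.369,0.044,-0.001,0,0,0,-0.369,0.046,-0.001,0,0,0,-0.369,0.048,-0.001,0,0,0,-0.369]"
python3 bar.py
```

```text
time: 27.28
tool_pos: [632.6, -229.4, 20.0]
tcp_rot: [-180.0, 0.1, 94.1]
ft_force: [-5.7, -13.6, -0.9]
finger_gap: -0.1
grip_force: 6.5
scene 276 [-3.   3.6 11.6]
 pin? 36 [ 630. -240.   66.]
top 0 
27.375 [ 632.6 -229.6   20. ] [-3.9 -9.3 -0.1]
```

```bash

python3 -m jog "[-0.01,0,0,0,0,0,-0.03,0,0,0,0,0,-0.04,0,-0.04,0,0,0,-0.08,0,-0.1,0,0,0,-0.13,0,-0.15,0,0,0,-0.18,0,-0.15,0,0,0,-0.18,0,-0.15,0,0,0]"
python3 bar.py; python3 - <<'E'
from h import *
s=r.snapshot("scene");P=pts(s);P[...,2]-=.9;print(fit("scoop",P,(575,-99,4.5),zmin=-5),fit("keeper",P,(515,-224,4),zmin=35))
t=r.snapshot("top");P=pts(t)+[0,0,.2];print(fit("scoop",P,(575,-97,4.5),zmin=-5),fit("keeper",P,(515,-221,4),zmin=35),fit("box",P,(577,-217,4.3),zmin=34))
print([(round(o["score"],2),np.round(o["bbox"]).tolist()) for o in r.look_for(t,"knob_1")],[(round(o["score"],2),np.round(o["bbox"]).tolist()) for o in r.look_for(s,"knob_1")])
E
```

```text
time: 28.25
tool_pos: [645.9, -413.1, 170.6]
tcp_rot: [179.9, 0.1, 93.9]
ft_force: [0.5, 0.3, 0.1]
finger_gap: -0.1
grip_force: 0.0
scene 239 [-3.4  4.9 11.6]
top 231 [-2.9  4.5 12. ]
 pin? 33 [ 630. -212.   66.]
28.35 [ 646.1 -408.2  168.7] [-0.5  0.6  0. ]
(array([573.7, -98.7,   3.7,   0. ]), 1537, 0.65) (array([ 5.166e+02, -2.251e+02,  7.900e+00, -5.000e-01]), 707, 0.85)
(array([ 5.733e+02, -1.008e+02,  1.000e-01,  3.000e-01]), 1391, 0.89) (array([ 518.2, -221.2,    4.7,    1.2]), 756, 1.03) (array([ 576.6, -216.4,    3.1,   39.7]), 663, 1.27)
[(0.23, [270.0, 136.0, 296.0, 161.0])] []
```

```bash
python3 -m jog "[0,0,0,0,0,0,0,0,0,0,0,0]" && python3 -c "
from bench import r
print(r.hand_in())"
```

```text
time: 28.8
tool_pos: [647.0, -405.8, 169.8]
tcp_rot: [179.9, -0.1, 94.3]
ft_force: [-1.2, -0.5, 0.0]
finger_gap: -0.1
grip_force: 0.0
the job is handed in; nothing more can be done
None
```

I handed the job in at about 29 s with all three knobs tipped into the box, the keeper shut against its stop and the scoop flat on the desk. `r.hand_in()` returned no verdict, and the knobs were last seen in the box before the keeper was swung shut.

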